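# Put the counter supplies back in their trays

### The arm

A 6-joint arm with a two-finger parallel gripper is mounted at the origin on the work surface; the furniture and walls round the work are solid. World frame = base frame: x ahead of the robot, y to its left, z up, the work surface at z = 0. Lengths are in m, angles in rad, forces in N, time in s.
With the tool pointing down it reaches from about 0.35 to 0.725 m from the base axis. Payload 6 kg.
Tool frame: the origin (TCP) lies at the very end of the fingers, on their centre line; the grasp point (between the pads) lies 19 mm behind it; z points along the fingers, y is the line along which they close (so a half turn about z gives the same grasp; the last joint's range is limited). The gripper opens to 85 mm and grips with 20 to 120 N. Pads are 22 mm wide; open, the fingers measure 114 mm over their backs; the gripper's body (76 mm by 85 mm) begins 54 mm behind the grasp point. The pads swing forward as they close: fully open they stand 13 mm farther back than shut.
Start: joints at [1.473, 0.04, 0.085, 0, -1.615, -0.334], TCP at [0.251, 0.545, 0.231] pointing down, gripper open.
Joint ranges: [-2.56, 2.56], [-1.29, 2.01], [-1.08, 1.49], [-3.29, 1.98], [-2.81, -0.18], [-2.99, 2.99]. Speed limits (rad/s): [2.57, 2.57, 3.01, 3.14, 3.14, 3.14].

### API

Orientations are given as a rotation vector (axis times angle).
In Python, from station import * gives the robot as it stands. The module is installed in compiled form; this text tells all that it offers.
- The arm moves only by the shell command python3 -m creep 'ROWS' [OPENING] [FORCE]. ROWS is JSON, a list of rows, each an object with "linear": the shift along the world's x, y, z in mm, a list of three; "twist": the turn about the world's z in degrees. A call has 1 to 10 rows; each row shifts and turns the commanded pose from where the row before left it; what a row does not reach is not made up. A row lasts 1/8 s, in which the tool goes at most 62.5 mm and 10.7 degrees, less where a joint would pass 70% of its speed; a pose out of reach is approached as far as the arm can. A call is refused whole if a number of a shift passes 62.5 or a number of a turn 10.7, either way. A call with a gripper value outside its range is refused whole. OPENING is the finger opening in mm, from 0 to 85.4, set as the call begins (- or left out, the last holds). The fingers move at their own pace and stop on an object; FORCE is the grip in N (left out, the last holds). Time passes only in rows, so rows that do not move let the fingers close. It gives the time, the measured TCP pose, the force, the opening and the grip force at its end, in the units of the state.
- get_state(): the state, without advancing time (a new reading comes with each control period).
- snapshot(name): name is "scene" or "top" or "wrist"; returns a dict with "frame" (420x560x3 uint8, red, green, blue), "K" (3x3 intrinsics, pixels), "distortion" ([k1, k2, p1, p2, k3] as OpenCV has them; the pictures are not rectified), "position" and "attitude" of the camera in the world. Camera axes: x right, y up, looking along -z (the intrinsics and any distortion apply to the point x, -y, -z); pixel columns grow to the right and rows downward; lengths in m; the calibration is good to about 2 mm. A picture is of the moment at which its call begins. There is no depth.
- close_job(): hands the job in; it is judged then, once.
The state is a dict: "clock": time; "qpos": joint angles; "dq": joint speeds; "joint_torque": joint torques, N m; "position": TCP position; "orientation": TCP orientation; "ft_force": force on the tool from outside, world axes, zero at the start; "moment": the same for the moment, N m; "grip_width": finger opening in m; "finger_force": force on a finger pad.
Only numpy, scipy, OpenCV 4.12 (cv2) and the standard library are available. Lean on these libraries where they do the work, as an engineer would, in place of code of your own. Each camera call takes 0.05 s, during which the arm holds its last target. There are 200 camera calls.

### The job

Put each of the four supplies back in the desk tray made for its shape: the stapler lengthwise in the long channel, the carton of staples in the larger rectangular tray, the stamp in the smaller rectangular tray and the ink bottle in the round one. Each must stand upright, flat on the tray's floor and roughly centred; never tip the ink bottle over, and leave the torch where it lies.

Things in the scene. Friction and masses are not known exactly. Their poses are not given: they have to be found in the camera images.
- stapler_center (a point): Centre (half-way up, 25 mm above its underside) of the black desk stapler, 40 x 148 x 50 mm, standing on its base; shut and rigid. x across the body, y along its length, z up. The upper arm, 33 to 49 mm above the underside, is 36 mm wide, the base 38 mm; between them it is narrower. Grasp across x. 0.22 kg.
- carton_center (a point): Centre (half-way up, 25 mm above its underside) of the plain white carton of staples, 45 mm (its x) by 70 mm (its y) by 50 mm high; z up. 0.12 kg.
- stamp_center (a point): Centre (half-way up, 37.5 mm above its underside) of the self-inking hand stamp, standing upright: grey and black body with a red handle, 30 mm (its x) by 50 mm (its y) by 75 mm high; the body, plain-sided, reaches 44 mm above the underside, a narrower neck and the 28 x 44 mm handle stand on it; rigid. z up. 0.07 kg.
- ink_bottle_center (a point): Half-way up the cylindrical body (30 mm above the underside, on the axis) of the small round bottle of stamp ink, blue with a white cap, standing upright: body 44 mm in diameter and 60 mm high, 84 mm with the cap. z up. 0.09 kg.
- stapler_tray: The long channel tray for the stapler. Fixed to the desk, black plastic with a grey felt floor; same low form as the others: floor 4 mm and rim top 10 mm above the desk, rim 3.5 mm thick. Origin at the centre of its underside, on the desk; z up. Runs along its y, 150 mm long and open at both ends, 56 mm wide inside (its x) between two straight rims.
- carton_tray: The larger rectangular tray, for the carton of staples. Fixed to the desk, black plastic with a grey felt floor; same low form as the others: floor 4 mm and rim top 10 mm above the desk, rim 3.5 mm thick. Origin at the centre of its underside, on the desk; z up. Rim all round; inside 61 mm (its x) by 86 mm (its y).
- stamp_tray: The smaller rectangular tray, for the stamp. Fixed to the desk, black plastic with a grey felt floor; same low form as the others: floor 4 mm and rim top 10 mm above the desk, rim 3.5 mm thick. Origin at the centre of its underside, on the desk; z up. Rim all round; inside 44 mm (its x) by 64 mm (its y).
- bottle_tray: The round tray, for the ink bottle. Fixed to the desk, black plastic with a grey felt floor; same low form as the others: floor 4 mm and rim top 10 mm above the desk, rim 3.5 mm thick. Origin at the centre of its underside, on the desk; z up. Round rim, 61 mm in diameter inside.
- torch_center (a point): Centre of the small grey metal torch lying on the desk among the other things, 36 mm thick, 128 mm long along its y. It has no tray and is to be left alone.
Not all that is in view belongs to the job. What is shaped like the part that bears ink_bottle_center but yellow is not meant.

How it is judged:
By the outcome, as a careful person would: the job done as asked, in the order asked, and still so for the second after the job is handed in, with the robot touching nothing.
It also fails if it takes over 109 s, if anything falls off the work surface, if the arm or the gripper's body presses on something with over 40 N, if the wrist force passes 120 N, or if a joint passes its speed limit or range.

## Working session

There is one attempt and no reset: what is moved stays moved. The work goes in short steps, Python scripts to look and compute and a shell command to move; the robot and the scene stay as the last step left them, time stands still between calls to the robot, and variables do not carry over. Pictures are saved under pics/ and viewed, at most 16 in all, crops included, and the job is handed in when it is done.

```bash
mkdir -p pics
cat > h.py <<'E'
import numpy as np, cv2
from station import *
from scipy.spatial.transform import Rotation as R
def att(s):
    a=np.array(s["attitude"],float)
    return a if a.shape==(3,3) else R.from_rotvec(a).as_matrix() if a.size==3 else R.from_quat(a).as_matrix()
def shot(n,f=None):
    s=snapshot(n)
    if f: cv2.imwrite(f"pics/{f}.png",cv2.cvtColor(np.array(s["frame"]),cv2.COLOR_RGB2BGR))
    return s
def ray(s,uv):
    p=cv2.undistortPoints(np.array(uv,float).reshape(-1,1,2),np.array(s["K"]),np.array(s["distortion"],float)).reshape(-1,2)
    d=np.c_[p[:,0],-p[:,1],-np.ones(len(p))]@att(s).T
    return np.array(s["position"]),d
def onz(s,uv,z):
    o,d=ray(s,uv); return o+d*((z-o[2])/d[:,2])[:,None]
E
python3 - <<'E'
from h import *
for n in("scene","top"):
    s=shot(n,n+"1"); print(n,s["position"],s["attitude"],s["K"],s["distortion"])
    import pickle; pickle.dump(s,open(n+".pkl","wb"))
print(get_state())
E
```

```text
scene [-0.22853525 -0.65576495  0.88487085] [ 0.81616003 -0.38038915 -0.83597935] [[527.56123683   0.         290.62814964]
 [  0.         527.56123683 217.69412092]
 [  0.           0.           1.        ]] [-0.1669813  0.         0.         0.         0.       ]
top [ 0.40582061 -0.04502131  1.24676355] [ 0.07837903 -0.06439228 -1.55028641] [[494.96881037   0.         276.11695119]
 [  0.         494.96881037 215.90988823]
 [  0.           0.           1.        ]] [-0.08094986  0.          0.          0.          0.        ]
{'clock': 0.1, 'qpos': array([ 1.47269460e+00,  4.07625782e-02,  8.39337676e-02, -4.47409624e-04,
       -1.61549531e+00, -3.33678382e-01]), 'dq': array([ 0.00041805, -0.00219121,  0.00308352,  0.00305214, -0.00064996,
        0.00017041]), 'joint_torque': array([-6.18157457e-03, -3.69348550e+01,  3.48281944e+01,  6.95198402e+00,
       -4.59930656e-03, -1.86893786e-06]), 'position': array([0.2509018 , 0.54470119, 0.23037762]), 'orientation': array([ 3.06713737e+00, -6.72615853e-01, -4.15016974e-04]), 'ft_force': array([-1.07746722, -0.62347663,  0.2329997 ]), 'moment': array([-0.0514138 , -0.00910002,  0.03626674]), 'finger_force': 0.0, 'grip_width': 0.08521782415454636}
```

View pics/top1.png

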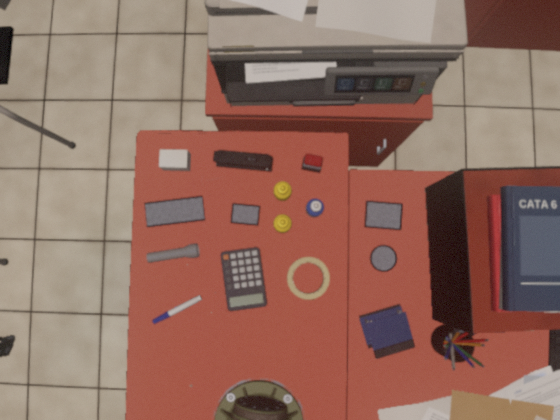

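View pics/scene1.png

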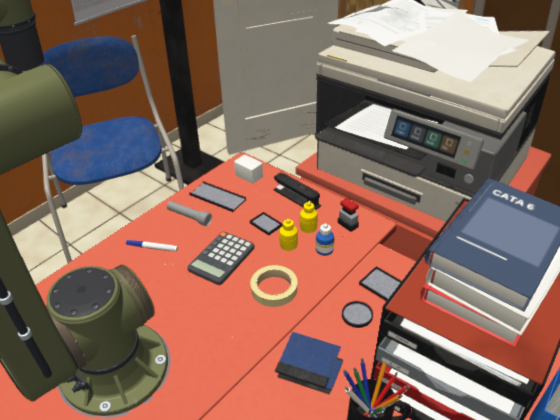

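Run:
```python
from h import *
import pickle
s=pickle.load(open("top.pkl","rb"));f=s["frame"].astype(int)
# project checks
def proj(s,P):
    c=(np.array(P,float)-s["position"])@att(s); c=c*[1,-1,-1]
    return cv2.projectPoints(c.reshape(-1,1,3),np.zeros(3),np.zeros(3),np.array(s["K"]),np.array(s["distortion"],float))[0].reshape(-1,2).round(0)
print(proj(s,[[0,0,0],[.251,.545,.231],[.5,0,0]]))
sc=pickle.load(open("scene.pkl","rb")); print(proj(sc,[[0,0,0],[.251,.545,.231],[.5,0,0]]))
red=(f[...,0]>1.9*f[...,1])&(f[...,0]>1.9*f[...,2])&(f[...,0]>70)
m=(~red).astype(np.uint8)
m[:140]=0;m[335:]=0;m[:,:138]=0;m[:,425:]=0
cs,_=cv2.findContours(m,cv2.RETR_EXTERNAL,cv2.CHAIN_APPROX_NONE)
for c in cs:
    if cv2.contourArea(c)<60: continue
    (u,v),wh,a=cv2.minAreaRect(c)
    for z in (0.01,.05):
        b=onz(s,cv2.boxPoints(((u,v),wh,a)),z); ctr=b.mean(0)
        e=[b[1]-b[0],b[2]-b[1]]; L=[np.linalg.norm(x) for x in e]; l=e[int(np.argmax(L))]
        print((round(u),round(v)) if z==.01 else "", "z",z,"xy",ctr[:2].round(4),"size",np.round(L,4),"long-axis deg",round(np.degrees(np.arctan2(l[1],l[0]))%180,1))
```

```text
[[259. 425.]
 [ -3. 328.]
 [263. 223.]]
[[112. 367.]
 [ 45. 131.]
 [273. 237.]]
(343, 151) z 0.01 xy [ 0.6879 -0.1985] size [0.0291 0.0647] long-axis deg 14.9
 z 0.05 xy [ 0.6788 -0.1935] size [0.0282 0.0626] long-axis deg 14.9
(281, 237) z 0.01 xy [ 0.4696 -0.0455] size [0.7343 0.4895] long-axis deg 91.0
 z 0.05 xy [ 0.4675 -0.0455] size [0.7106 0.4737] long-axis deg 91.0
```

```bash
cat > seg.py <<'E'
from h import *
def comps(s,m,zs,amin=60):
    cs,_=cv2.findContours(m.astype(np.uint8),cv2.RETR_EXTERNAL,cv2.CHAIN_APPROX_NONE)
    for c in cs:
        if cv2.contourArea(c)<amin: continue
        r=cv2.minAreaRect(c)
        for z in zs:
            b=onz(s,cv2.boxPoints(r),z); e=[b[1]-b[0],b[2]-b[1]]; L=[np.linalg.norm(x) for x in e]; l=e[int(np.argmax(L))]
            print(np.round(r[0]),"z",z,"xy",b.mean(0)[:2].round(4),"size",np.round(L,4),"long deg",round(np.degrees(np.arctan2(l[1],l[0]))%180,1))
E
python3 - <<'E'
from seg import *
import pickle
s=pickle.load(open("top.pkl","rb"));f=s["frame"].astype(int)
for p in [(200,300),(360,300),(300,250),(345,300)]: print(f[p[1],p[0]])
hsv=cv2.cvtColor(s["frame"],cv2.COLOR_RGB2HSV).astype(int)
red=((hsv[...,0]<10)|(hsv[...,0]>172))&(hsv[...,1]>120)&(hsv[...,2]>70)
m=~red
m[:145]=0;m[340:]=0;m[:,:142]=0;m[:,425:]=0;m[:175,340:]=0;m[:,344:353]=0
comps(s,m,(0.01,.05))
img=cv2.cvtColor(s["frame"],cv2.COLOR_RGB2BGR)[140:300,140:420]
cv2.imwrite("pics/crop1.png",np.vstack([cv2.resize(img,None,fx=2.8,fy=2.8,interpolation=2)]))
E
```

```text
[154 114 106]
[166  87  73]
[163  86  71]
[164  83  69]
[385. 327.] z 0.01 xy [ 0.2478 -0.3088] size [0.1191 0.0913] long deg 105.8
[385. 327.] z 0.05 xy [ 0.253  -0.3002] size [0.1152 0.0883] long deg 105.8
[176. 309.] z 0.01 xy [0.2811 0.2113] size [0.1384 0.0189] long deg 117.8
[176. 309.] z 0.05 xy [0.2851 0.203 ] size [0.1339 0.0182] long deg 117.8
[308. 278.] z 0.01 xy [ 0.3655 -0.1151] size [0.1047 0.1039] long deg 91.1
[308. 278.] z 0.05 xy [ 0.3668 -0.1128] size [0.1013 0.1005] long deg 91.1
[243. 279.] z 0.01 xy [0.3607 0.046 ] size [0.0996 0.1492] long deg 8.9
[243. 279.] z 0.05 xy [0.3622 0.043 ] size [0.0964 0.1444] long deg 8.9
[383. 258.] z 0.01 xy [ 0.4184 -0.3018] size [0.0642 0.0634] long deg 135.4
[383. 258.] z 0.05 xy [ 0.418  -0.2935] size [0.0621 0.0613] long deg 135.4
[172. 252.] z 0.01 xy [0.4218 0.2254] size [0.1365 0.0362] long deg 97.5
[172. 252.] z 0.05 xy [0.4213 0.2166] size [0.1321 0.035 ] long deg 97.5
[282. 223.] z 0.01 xy [ 0.5012 -0.0479] size [0.0452 0.0452] long deg 1.0
[282. 223.] z 0.05 xy [ 0.4981 -0.0478] size [0.0437 0.0438] long deg 1.0
[245
[... 477 characters left out ...]
 ] size [0.1515 0.0623] long deg 97.9
[174. 211.] z 0.05 xy [0.5222 0.2163] size [0.1466 0.0603] long deg 97.9
[282. 190.] z 0.01 xy [ 0.5834 -0.0464] size [0.0455 0.0484] long deg 1.0
[282. 190.] z 0.05 xy [ 0.5776 -0.0464] size [0.044  0.0468] long deg 1.0
[311. 167.] z 0.01 xy [ 0.6443 -0.1183] size [0.0125 0.0473] long deg 76.8
[311. 167.] z 0.05 xy [ 0.6366 -0.116 ] size [0.0121 0.0458] long deg 76.8
[242. 160.] z 0.01 xy [0.6601 0.0558] size [0.0413 0.1479] long deg 85.5
[242. 160.] z 0.05 xy [0.6519 0.0526] size [0.0399 0.1431] long deg 85.5
[174. 160.] z 0.01 xy [0.6584 0.2306] size [0.0826 0.0596] long deg 90.8
[174. 160.] z 0.05 xy [0.6502 0.2217] size [0.0799 0.0577] long deg 90.8
```

View pics/crop1.png

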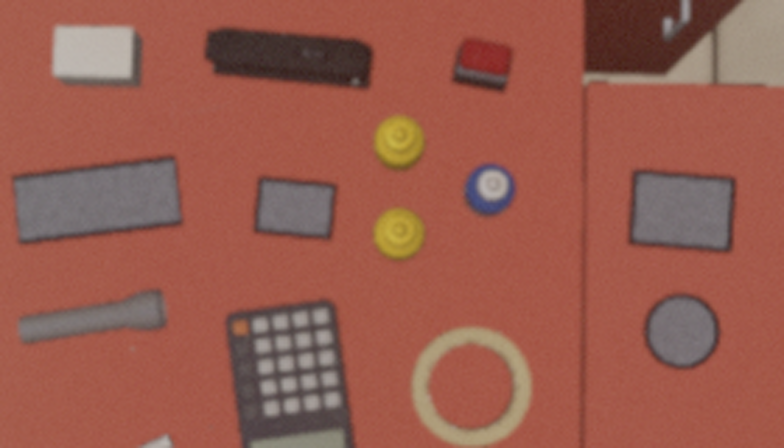

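```bash
python3 -m creep '[{"linear":[36,-45,0],"twist":-6.3},{"linear":[36,-45,0],"twist":-6.3},{"linear":[36,-45,0],"twist":-6.3},{"linear":[36,-45,0],"twist":-6.3},{"linear":[36,-45,0],"twist":-6.3},{"linear":[36,-45,0],"twist":-6.3},{"linear":[36,-45,0],"twist":-6.3},{"linear":[36,-45,0],"twist":-6.3},{"linear":[36,-45,0],"twist":-6.3},{"linear":[36,-45,0],"twist":-6.3}]' && python3 -m creep '[{"linear":[36,-45,0],"twist":-6.4},{"linear":[0,0,0],"twist":0},{"linear":[0,0,0],"twist":0}]'
python3 - <<'E'
from h import *
import pickle
s=shot("wrist","w1");pickle.dump(s,open("w1.pkl","wb"));print(s["position"],s["attitude"],s["K"][0],s["distortion"],get_state()["ft_force"])
E
```

```text
clock: 1.35
position: [0.6119, 0.0933, 0.2308]
orientation: [2.261, -2.181, -0.001]
ft_force: [-0.6, 0.9, 0.5]
grip_width: 0.0857
finger_force: 0.0
clock: 1.72
position: [0.6469, 0.0498, 0.2305]
orientation: [2.139, -2.299, -0.001]
ft_force: [0.4, 0.2, 0.3]
grip_width: 0.0852
finger_force: 0.0
[ 0.64205555 -0.0221324   0.37326991] [-0.0124288  -0.44038681  3.03719131] [324.25410522   0.         279.13842804] [-0.07420469  0.          0.          0.          0.        ] [-0.2306857   0.09613942  0.25223234]
```

View pics/w1.png

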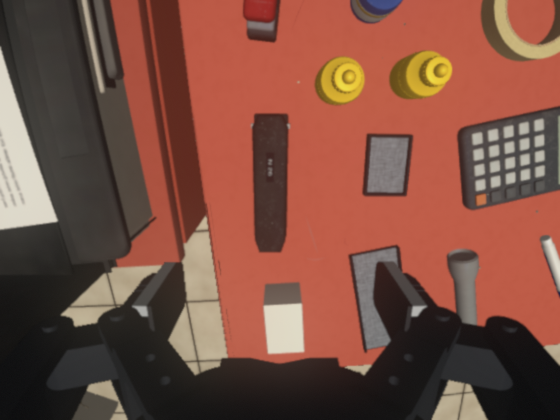

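Run:
```python
from seg import *
import pickle
s=pickle.load(open("w1.pkl","rb"))
hsv=cv2.cvtColor(s["frame"],cv2.COLOR_RGB2HSV).astype(int)
def box(m,u0,u1,v0,v1):
    q=np.zeros_like(m);q[v0:v1,u0:u1]=m[v0:v1,u0:u1];return q
H,S,V=hsv[...,0],hsv[...,1],hsv[...,2]
print(hsv[183,270],hsv[185,225],hsv[335,284],hsv[295,284],hsv[165,388])
red=((H<12)|(H>172))&(S>120)&(V>90)
print("stapler");comps(s,box(V<75,240,300,95,265),(0.0,.04,.049))
print("carton top");comps(s,box((V>150)&(S<80),258,310,275,360),(.05,))
print("stamp tray");comps(s,box(~red,350,425,125,205),(.01,))
t=pickle.load(open("top.pkl","rb"));hs=cv2.cvtColor(t["frame"],cv2.COLOR_RGB2HSV).astype(int)
H,S,V=hs[...,0],hs[...,1],hs[...,2]
print("top: carton");comps(t,box((V>140)&(S<60),155,192,147,175),(.05,))
print("top: stapler");comps(t,box((V<85),205,280,147,175),(.04,.049))
```

```text
[ 6 93 71] [  5 158 190] [ 23  30 223] [ 11  56 109] [  4  14 131]
stapler
[270. 182.] z 0.0 xy [0.6587 0.0618] size [0.0368 0.163 ] long deg 86.1
[270. 182.] z 0.04 xy [0.6569 0.0528] size [0.0328 0.1455] long deg 86.1
[270. 182.] z 0.049 xy [0.6565 0.0508] size [0.0319 0.1416] long deg 86.1
carton top
[284. 328.] z 0.05 xy [0.654  0.2239] size [0.0446 0.0698] long deg 89.9
stamp tray
[387. 165.] z 0.01 xy [0.5228 0.0447] size [0.0706 0.0504] long deg 85.6
top: carton
[173. 158.] z 0.05 xy [0.6539 0.2243] size [0.0699 0.0452] long deg 90.8
top: stapler
[243. 160.] z 0.04 xy [0.6535 0.0528] size [0.0389 0.1435] long deg 85.9
[243. 160.] z 0.049 xy [0.6517 0.0521] size [0.0386 0.1425] long deg 85.9
```

```bash
python3 -m creep '[{"linear":[8,3,-48],"twist":0},{"linear":[0,0,-55],"twist":0},{"linear":[0,0,-55],"twist":0},{"linear":[0,0,-35],"twist":0},{"linear":[0,0,-15],"twist":0},{"linear":[0,0,0],"twist":0},{"linear":[0,0,0],"twist":0}]' 70 && python3 -m creep '[{"linear":[0,0,0],"twist":0},{"linear":[0,0,0],"twist":0},{"linear":[0,0,0],"twist":0},{"linear":[0,0,0],"twist":0},{"linear":[0,0,0],"twist":0},{"linear":[0,0,0],"twist":0}]' 20 45
```

```text
clock: 2.65
position: [0.6563, 0.0536, 0.0259]
orientation: [-2.139, 2.297, -0.003]
ft_force: [0.3, 0.6, 0.5]
grip_width: 0.0701
finger_force: 0.0
clock: 3.4
position: [0.6559, 0.053, 0.0247]
orientation: [-2.139, 2.299, -0.002]
ft_force: [0.3, 1.3, 5.7]
grip_width: 0.0339
finger_force: 45.6
```

```bash
python3 -m creep '[{"linear":[0,0,20],"twist":0},{"linear":[0,0,40],"twist":0},{"linear":[-26,34,10],"twist":3},{"linear":[-35,46,0],"twist":4},{"linear":[-35,46,0],"twist":4},{"linear":[-26,34,0],"twist":0.9},{"linear":[-8,12,0],"twist":0},{"linear":[0,0,0],"twist":0},{"linear":[0,0,0],"twist":0}]'
python3 - <<'E'
from h import *
import pickle
s=shot("wrist","w2");pickle.dump(s,open("w2.pkl","wb"))
s=shot("top","t2");pickle.dump(s,open("t2.pkl","wb"))
a=cv2.imread("pics/w2.png");b=cv2.resize(cv2.imread("pics/t2.png")[140:290,130:330],(560,420))
cv2.imwrite("pics/w2t2.png",cv2.resize(np.hstack([a,b]),(800,300)))
E
```

```text
clock: 4.53
position: [0.5255, 0.2241, 0.0933]
orientation: [2.365, -2.067, 0.0]
ft_force: [1.6, 0.7, -2.1]
grip_width: 0.0336
finger_force: 45.5
```

View pics/w2t2.png

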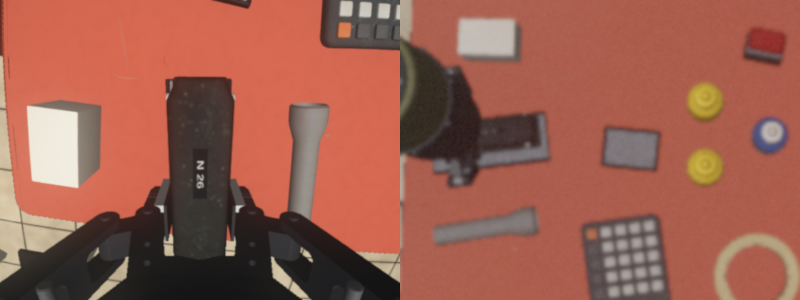

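```bash
python3 -m creep '[{"linear":[0,1,-30],"twist":0},{"linear":[0,0,-20],"twist":0},{"linear":[0,0,-9],"twist":0},{"linear":[0,0,-5],"twist":0},{"linear":[0,0,0],"twist":0},{"linear":[0,0,0],"twist":0}]' && python3 -m creep '[{"linear":[0,0,0],"twist":0},{"linear":[0,0,0],"twist":0},{"linear":[0,0,0],"twist":0}]' 60 && python3 -m creep '[{"linear":[0,0,30],"twist":0},{"linear":[0,0,50],"twist":0},{"linear":[30,0,40],"twist":-2},{"linear":[50,0,0],"twist":-3},{"linear":[49,0,0],"twist":-2.8},{"linear":[0,0,0],"twist":0},{"linear":[0,0,0],"twist":0}]'
python3 - <<'E'
from h import *
import pickle
s=shot("wrist","w3");pickle.dump(s,open("w3.pkl","wb"))
s=shot("scene","s3");pickle.dump(s,open("s3.pkl","wb"))
a=cv2.imread("pics/w3.png");b=cv2.resize(cv2.imread("pics/s3.png")[140:290,130:330],(560,420))
cv2.imwrite("pics/w3s3.png",cv2.resize(np.hstack([a,b]),(800,300)))
E
```

```text
clock: 5.38
position: [0.5256, 0.2262, 0.0302]
orientation: [-2.366, 2.065, -0.001]
ft_force: [0.8, 0.0, -2.3]
grip_width: 0.0343
finger_force: 45.5
clock: 5.75
position: [0.5253, 0.2261, 0.0297]
orientation: [-2.366, 2.066, -0.0]
ft_force: [0.0, -0.1, -0.0]
grip_width: 0.0596
finger_force: 0.0
clock: 6.62
position: [0.6539, 0.2258, 0.1489]
orientation: [2.22, -2.222, -0.0]
ft_force: [0.7, 0.1, 0.7]
grip_width: 0.06
finger_force: 0.0
```

View pics/w3s3.png

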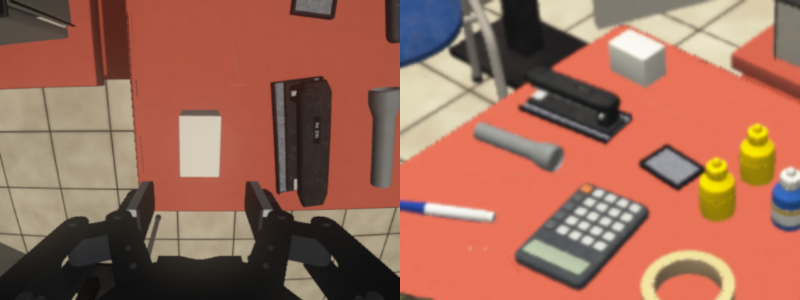

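```bash
python3 - <<'E'
from seg import *
import pickle
s=pickle.load(open("w3.pkl","rb"))
hsv=cv2.cvtColor(s["frame"],cv2.COLOR_RGB2HSV).astype(int)
H,S,V=hsv[...,0],hsv[...,1],hsv[...,2]
def box(m,u0,u1,v0,v1):
    q=np.zeros_like(m);q[v0:v1,u0:u1]=m[v0:v1,u0:u1];return q
print("carton");comps(s,box((V>150)&(S<80),235,320,150,260),(.05,))
red=((H<12)|(H>172))&(S>120)&(V>90)
m=cv2.morphologyEx(box(~red,370,480,95,292).astype(np.uint8),cv2.MORPH_OPEN,np.ones((3,3)))
print("stapler+tray");comps(s,m,(.01,.05),300)
for z,p in ((.053,[(457,118),(457,282),(414,270),(412,125)]),(.01,[(382,118),(392,268)])): print(z,onz(s,p,z).round(4)[:,:2].tolist())
im=cv2.cvtColor(s["frame"],cv2.COLOR_RGB2BGR)[90:300,360:500];cv2.imwrite("pics/c3.png",cv2.resize(im,None,fx=2.8,fy=2.8))
E
python3 -m creep '[{"linear":[0,-1.5,-45],"twist":0},{"linear":[0,0,-45],"twist":0},{"linear":[0,0,-30],"twist":0},{"linear":[0,0,-14],"twist":0},{"linear":[0,0,0],"twist":0},{"linear":[0,0,0],"twist":0}]' 75 && python3 -m creep '[{"linear":[0,0,0],"twist":0},{"linear":[0,0,0],"twist":0},{"linear":[0,0,0],"twist":0},{"linear":[0,0,0],"twist":0},{"linear":[0,0,0],"twist":0}]' 30 35
```

```text
carton
[280. 204.] z 0.05 xy [0.6535 0.2244] size [0.0441 0.0688] long deg 91.4
stapler+tray
[380. 278.] z 0.01 xy [0.5544 0.3099] size [0.0206 0.0289] long deg 96.2
[380. 278.] z 0.05 xy [0.5686 0.2877] size [0.0177 0.0248] long deg 96.2
[425. 198.] z 0.01 xy [0.5179 0.2359] size [0.0728 0.1777] long deg 102.3
[425. 198.] z 0.05 xy [0.5373 0.2242] size [0.0625 0.1525] long deg 102.3
0.053 [[0.5238, 0.1566], [0.5027, 0.2909], [0.5421, 0.2789], [0.5572, 0.1622]]
0.01 [[0.5664, 0.1583], [0.5442, 0.2989]]
clock: 7.48
position: [0.655, 0.225, 0.0177]
orientation: [-2.219, 2.22, -0.002]
ft_force: [-0.6, 0.2, -0.0]
grip_width: 0.075
finger_force: 0.0
clock: 8.1
position: [0.6547, 0.2247, 0.0165]
orientation: [-2.22, 2.221, -0.001]
ft_force: [-0.2, 0.3, 5.1]
grip_width: 0.0446
finger_force: 37.3
```

View pics/c3.png

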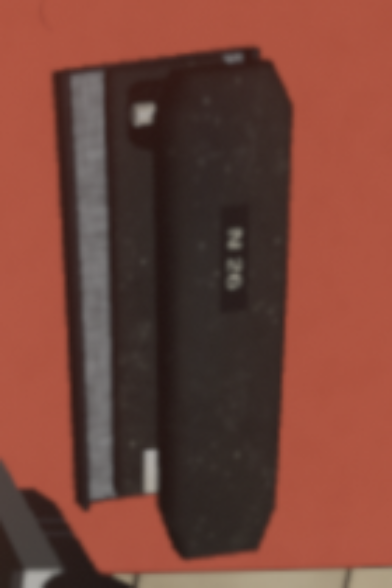

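```bash
python3 -m creep '[{"linear":[0,0,25],"twist":0},{"linear":[0,0,50],"twist":0},{"linear":[-5,-20,50],"twist":0},{"linear":[-13,-55,15],"twist":0},{"linear":[-13,-55,0],"twist":0},{"linear":[-13,-55,0],"twist":0},{"linear":[-13,-55,0],"twist":-1},{"linear":[-13,-55,0],"twist":-1},{"linear":[-13,-55,0],"twist":-1},{"linear":[-13,-55,0],"twist":-0.7}]' && python3 -m creep '[{"linear":[-13,-40,0],"twist":0},{"linear":[-10,-20,0],"twist":0},{"linear":[0,0,0],"twist":0},{"linear":[0,0,0],"twist":0}]'
python3 - <<'E'
from seg import *
import pickle
s=shot("wrist","w4");pickle.dump(s,open("w4.pkl","wb"))
s=shot("top");pickle.dump(s,open("t4.pkl","wb"))
E
```

```text
clock: 9.35
position: [0.557, -0.1821, 0.1545]
orientation: [2.147, -2.293, -0.002]
ft_force: [0.6, 0.1, -1.0]
grip_width: 0.0444
finger_force: 36.7
clock: 9.85
position: [0.5352, -0.2399, 0.155]
orientation: [2.148, -2.292, -0.001]
ft_force: [-0.1, -0.1, -1.1]
grip_width: 0.0446
finger_force: 36.7
```

View pics/w4.png

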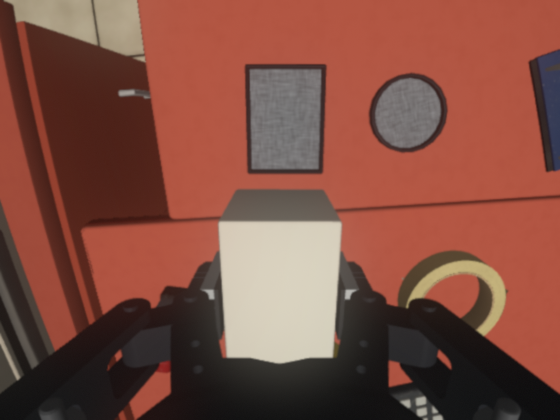

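Run:
```python
from seg import *
import pickle
s=pickle.load(open("w4.pkl","rb"))
def box(m,u0,u1,v0,v1):
    q=np.zeros_like(m);q[v0:v1,u0:u1]=m[v0:v1,u0:u1];return q
hsv=cv2.cvtColor(s["frame"],cv2.COLOR_RGB2HSV).astype(int)
H,S,V=hsv[...,0],hsv[...,1],hsv[...,2]
red=((H<12)|(H>172))&(S>120)&(V>90)
comps(s,box(~red,235,460,50,183),(.01,0,),200)
t=pickle.load(open("t4.pkl","rb"))
hs=cv2.cvtColor(t["frame"],cv2.COLOR_RGB2HSV).astype(int);H,S,V=hs[...,0],hs[...,1],hs[...,2]
red=((H<12)|(H>172))&(S>90)&(V>90)
print("top stapler tray region");comps(t,box(~red,140,208,185,235),(.01,),200)
im=cv2.cvtColor(t["frame"],cv2.COLOR_RGB2BGR)[180:240,130:220];cv2.imwrite("pics/c4.png",cv2.resize(im,None,fx=6,fy=6,interpolation=2))
```

```text
[408. 112.] z 0.01 xy [ 0.4183 -0.304 ] size [0.0659 0.0661] long deg 93.3
[408. 112.] z 0 xy [ 0.4144 -0.3037] size [0.0681 0.0684] long deg 93.3
[286. 118.] z 0.01 xy [ 0.5253 -0.3042] size [0.0656 0.0903] long deg 88.2
[286. 118.] z 0 xy [ 0.5252 -0.3039] size [0.0679 0.0935] long deg 88.2
top stapler tray region
[173. 211.] z 0.01 xy [0.5258 0.2287] size [0.1564 0.0593] long deg 98.0
```

View pics/c4.png

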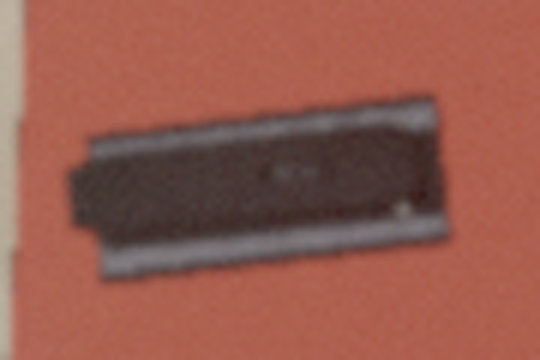

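```bash
python3 -m creep '[{"linear":[-5,-32,0],"twist":1},{"linear":[-5,-32,-20],"twist":0},{"linear":[0,0,-45],"twist":0},{"linear":[0,0,-40],"twist":0},{"linear":[0,0,-20],"twist":0},{"linear":[0,0,-8],"twist":0},{"linear":[0,0,0],"twist":0},{"linear":[0,0,0],"twist":0}]' && python3 -m creep '[{"linear":[0,0,-1],"twist":0},{"linear":[0,0,0],"twist":0}]'
```

```text
clock: 10.95
position: [0.5262, -0.3049, 0.0241]
orientation: [-2.167, 2.273, -0.004]
ft_force: [0.3, -0.4, -0.6]
grip_width: 0.0445
finger_force: 36.6
clock: 11.2
position: [0.5253, -0.3046, 0.0217]
orientation: [-2.167, 2.274, -0.001]
ft_force: [-0.3, 0.9, -0.4]
grip_width: 0.0442
finger_force: 36.6
```

```bash
python3 -m creep '[{"linear":[0,0,0],"twist":0},{"linear":[0,0,0],"twist":0},{"linear":[0,0,0],"twist":0}]' 65 && python3 -m creep '[{"linear":[0,0,30],"twist":0},{"linear":[0,0,55],"twist":0},{"linear":[28,45,30],"twist":-3},{"linear":[28,45,15],"twist":-3},{"linear":[28,45,0],"twist":-3},{"linear":[28,45,0],"twist":-1},{"linear":[0,0,0],"twist":0},{"linear":[0,0,0],"twist":0}]'
python3 - <<'E'
from seg import *
import pickle
s=shot("wrist","w5");pickle.dump(s,open("w5.pkl","wb"))
s=shot("top","t5");pickle.dump(s,open("t5.pkl","wb"))
a=cv2.imread("pics/w5.png");b=cv2.resize(cv2.imread("pics/t5.png")[150:300,240:440],(560,420))
cv2.imwrite("pics/w5t5.png",cv2.resize(np.hstack([a,b]),(800,300)))
E
```

```text
clock: 11.58
position: [0.5251, -0.3046, 0.0214]
orientation: [2.168, -2.274, 0.0]
ft_force: [-0.2, -0.3, 0.2]
grip_width: 0.065
finger_force: 0.0
clock: 12.58
position: [0.637, -0.1246, 0.1511]
orientation: [1.962, -2.453, -0.0]
ft_force: [0.0, -0.7, -0.5]
grip_width: 0.0649
finger_force: 0.0
```

View pics/w5t5.png

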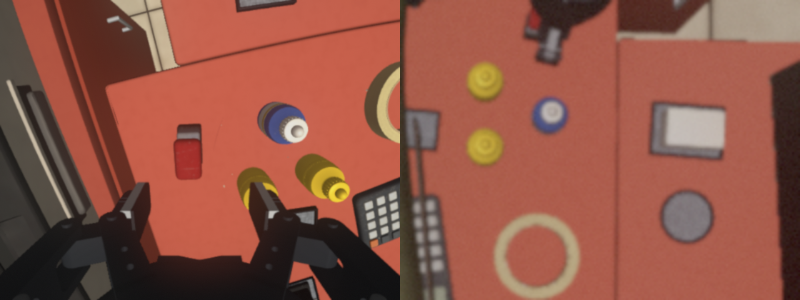

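Run:
```python
from seg import *
import pickle
s=pickle.load(open("w5.pkl","rb"))
def box(m,u0,u1,v0,v1):
    q=np.zeros_like(m);q[v0:v1,u0:u1]=m[v0:v1,u0:u1];return q
hsv=cv2.cvtColor(s["frame"],cv2.COLOR_RGB2HSV).astype(int)
H,S,V=hsv[...,0],hsv[...,1],hsv[...,2]
print(hsv[225,263],hsv[200,263],hsv[182,263],hsv[200,230],hsv[182,414])
print("handle");comps(s,box(((S>185)&(V<190)),235,295,165,262),(.075,),100)
red=((H<12)|(H>172))&(S>110)&(V>130)
print("stamp all");comps(s,box(~red,235,295,165,262),(.044,),100)
print("cap");comps(s,box((V>150)&(S<70),380,440,150,205),(.084,),20)
c=onz(s,[(282,252),(247,250),(247,205),(282,205)],.075)
t=pickle.load(open("top.pkl","rb"));hs=cv2.cvtColor(t["frame"],cv2.COLOR_RGB2HSV).astype(int);H,S,V=hs[...,0],hs[...,1],hs[...,2]
print(hs[161,314],hs[161,340])
print("top handle");comps(t,box((S>190),298,328,148,175),(.075,),20)
print("top cap");comps(t,box((V>150)&(S<70),300,330,195,220),(.084,),10)
w=pickle.load(open("w1.pkl","rb"))
im=cv2.cvtColor(s["frame"],cv2.COLOR_RGB2BGR)[150:270,220:450];cv2.imwrite("pics/c5.png",cv2.resize(im,None,fx=3.4,fy=3.4,interpolation=2))
```

```text
[  1 187 164] [  1 180 149] [ 4 92 83] [  5 159 201] [ 16  35 166]
handle
[256. 244.] z 0.075 xy [ 0.6582 -0.1085] size [0.0123 0.0087] long deg 167.3
[262. 222.] z 0.075 xy [ 0.6495 -0.1227] size [0.0244 0.0401] long deg 77.3
stamp all
[263. 201.] z 0.044 xy [ 0.6489 -0.13  ] size [0.0297 0.0465] long deg 77.4
cap
[414. 182.] z 0.084 xy [ 0.5432 -0.131 ] size [0.0224 0.0228] long deg 84.6
[  2 177 140] [  4 143 164]
top handle
top cap
[316. 206.] z 0.084 xy [ 0.5385 -0.1262] size [0.0213 0.0214] long deg 0.6
```

View pics/c5.png

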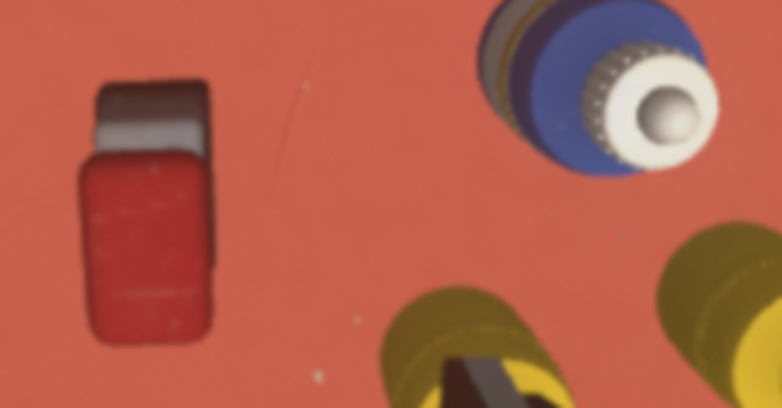

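```bash
python3 -m creep '[{"linear":[12,2.5,-20],"twist":0},{"linear":[0,0,-50],"twist":0},{"linear":[0,0,-40],"twist":0},{"linear":[0,0,-20],"twist":0},{"linear":[0,0,-8],"twist":0},{"linear":[0,0,0],"twist":0},{"linear":[0,0,0],"twist":0}]' && python3 -m creep '[{"linear":[0,0,0],"twist":0},{"linear":[0,0,0],"twist":0},{"linear":[0,0,0],"twist":0},{"linear":[0,0,0],"twist":0},{"linear":[0,0,0],"twist":0},{"linear":[0,0,0],"twist":0}]' 15 30
```

```text
clock: 13.55
position: [0.6502, -0.1222, 0.0152]
orientation: [-1.96, 2.452, -0.003]
ft_force: [-0.1, 0.3, -0.2]
grip_width: 0.0649
finger_force: 0.0
clock: 14.3
position: [0.6496, -0.1221, 0.0141]
orientation: [-1.961, 2.453, -0.001]
ft_force: [-0.8, 0.6, 5.7]
grip_width: 0.0293
finger_force: 30.6
```

```bash
python3 -m creep '[{"linear":[0,0,25],"twist":0},{"linear":[0,0,50],"twist":0},{"linear":[0,0,45],"twist":0},{"linear":[-30,40,0],"twist":2},{"linear":[-35,46,0],"twist":2.4},{"linear":[-35,46,0],"twist":2},{"linear":[-27,35,0],"twist":2},{"linear":[0,0,0],"twist":0},{"linear":[0,0,0],"twist":0}]'
python3 - <<'E'
from seg import *
import pickle
s=shot("wrist","w6");pickle.dump(s,open("w6.pkl","wb"))
s=shot("scene","s6")
a=cv2.imread("pics/w6.png");b=cv2.resize(cv2.imread("pics/s6.png")[140:290,190:390],(560,420))
cv2.imwrite("pics/w6s6.png",cv2.resize(np.hstack([a,b]),(800,300)))
E
```

```text
clock: 15.42
position: [0.5219, 0.0449, 0.1329]
orientation: [2.136, -2.303, -0.001]
ft_force: [0.8, -0.4, -0.8]
grip_width: 0.03
finger_force: 30.0
```

View pics/w6s6.png

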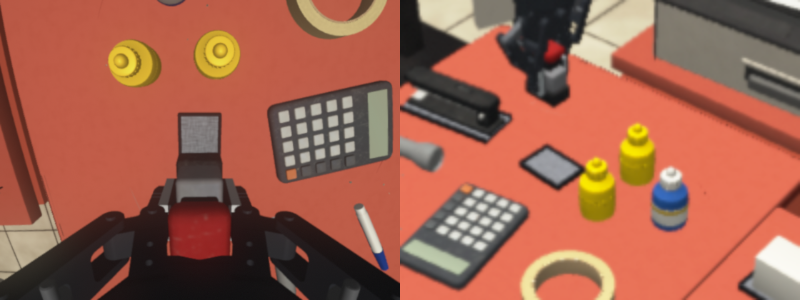

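```bash
python3 -m creep '[{"linear":[0.8,0,-40],"twist":0},{"linear":[0,0,-40],"twist":0},{"linear":[0,0,-22],"twist":0},{"linear":[0,0,-8],"twist":0},{"linear":[0,0,-3.5],"twist":0},{"linear":[0,0,0],"twist":0},{"linear":[0,0,0],"twist":0}]' && python3 -m creep '[{"linear":[0,0,0],"twist":0},{"linear":[0,0,0],"twist":0},{"linear":[0,0,0],"twist":0}]' 65 && python3 -m creep '[{"linear":[0,0,30],"twist":0},{"linear":[0,0,50],"twist":0},{"linear":[0,0,50],"twist":0},{"linear":[5,-55,0],"twist":2},{"linear":[5,-55,0],"twist":2},{"linear":[5,-50,0],"twist":0},{"linear":[0,0,0],"twist":0},{"linear":[0,0,0],"twist":0}]'
python3 - <<'E'
from seg import *
import pickle
for n in("wrist","scene","top"):
    s=shot(n,n[0]+"7");pickle.dump(s,open(n[0]+"7.pkl","wb"))
a=cv2.imread("pics/w7.png");b=cv2.resize(cv2.imread("pics/s7.png")[140:290,190:390],(560,420))
cv2.imwrite("pics/w7s7.png",cv2.resize(np.hstack([a,b]),(800,300)))
E
```

```text
clock: 16.4
position: [0.5235, 0.0451, 0.0208]
orientation: [-2.135, 2.303, -0.001]
ft_force: [-0.1, -0.2, -0.7]
grip_width: 0.0297
finger_force: 30.0
clock: 16.77
position: [0.523, 0.045, 0.02]
orientation: [-2.136, 2.304, -0.0]
ft_force: [-0.2, -0.4, -0.1]
grip_width: 0.0652
finger_force: 0.0
clock: 17.77
position: [0.5378, -0.1151, 0.1496]
orientation: [2.214, -2.229, -0.001]
ft_force: [0.3, -0.1, 0.6]
grip_width: 0.0649
finger_force: 0.0
```

View pics/w7s7.png

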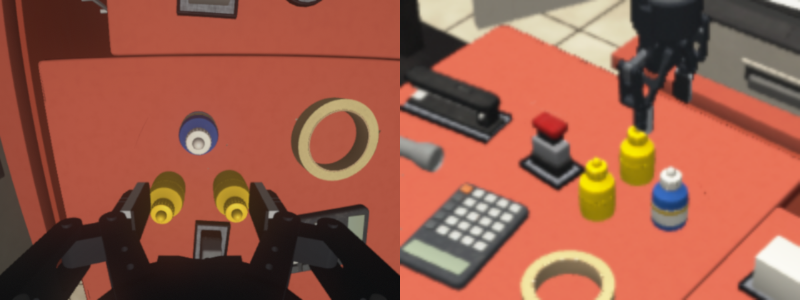

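Run:
```python
from seg import *
import pickle
A=np.zeros((3,3));b=np.zeros(3)
for n,bx in(("top",(300,330,195,220)),("w5",(380,440,150,205)),("w7",(255,305,170,225))):
    s=pickle.load(open(n+".pkl","rb"));hsv=cv2.cvtColor(s["frame"],cv2.COLOR_RGB2HSV).astype(int)
    m=(hsv[...,2]>135)&(hsv[...,1]<80);q=np.zeros_like(m);u0,u1,v0,v1=bx;q[v0:v1,u0:u1]=m[v0:v1,u0:u1]
    c=max(cv2.findContours(q.astype(np.uint8),0,1)[0],key=cv2.contourArea)
    (u,v),r=cv2.minEnclosingCircle(c);o,d=ray(s,[(u,v)]);d=d[0]/np.linalg.norm(d[0])
    print(n,(u,v),r,onz(s,[(u,v)],.075).round(4),onz(s,[(u,v)],.084).round(4))
    P=np.eye(3)-np.outer(d,d);A+=P;b+=P@o
print(np.linalg.solve(A,b).round(4))
s=pickle.load(open("w7.pkl","rb"));hsv=cv2.cvtColor(s["frame"],cv2.COLOR_RGB2HSV).astype(int)
m=(hsv[...,0]>100)&(hsv[...,0]<130)&(hsv[...,1]>80);q=np.zeros_like(m);q[140:230,235:320]=m[140:230,235:320]
comps(s,q,(0.03,.05,.06))
```

```text
top (315.5, 205.5) 5.147915363311768 [[ 0.5395 -0.1268  0.075 ]] [[ 0.5384 -0.1262  0.084 ]]
w5 (413.4927673339844, 181.80796813964844) 19.3160343170166 [[ 0.5398 -0.129   0.075 ]] [[ 0.5432 -0.1317  0.084 ]]
w7 (277.760009765625, 199.24000549316406) 18.031047821044922 [[ 0.5386 -0.1285  0.075 ]] [[ 0.5386 -0.1309  0.084 ]]
[ 0.539  -0.1276  0.072 ]
[278. 187.] z 0.03 xy [ 0.5386 -0.1267] size [0.0371 0.0425] long deg 177.9
[278. 187.] z 0.05 xy [ 0.5385 -0.1313] size [0.0342 0.0392] long deg 177.9
[278. 187.] z 0.06 xy [ 0.5384 -0.1337] size [0.0328 0.0376] long deg 177.9
```

```bash
python3 -m creep '[{"linear":[1,-13,0],"twist":0},{"linear":[0,0,-45],"twist":0},{"linear":[0,0,-45],"twist":0},{"linear":[0,0,-25],"twist":0},{"linear":[0,0,-12],"twist":0},{"linear":[0,0,0],"twist":0},{"linear":[0,0,0],"twist":0}]' 70 && python3 -m creep '[{"linear":[0,0,0],"twist":0},{"linear":[0,0,0],"twist":0},{"linear":[0,0,0],"twist":0},{"linear":[0,0,0],"twist":0},{"linear":[0,0,0],"twist":0}]' 30 30
```

```text
clock: 18.8
position: [0.5399, -0.1282, 0.0244]
orientation: [-2.214, 2.227, -0.003]
ft_force: [-0.8, -0.9, 0.1]
grip_width: 0.0704
finger_force: 0.0
clock: 19.42
position: [0.5396, -0.1281, 0.0239]
orientation: [-2.215, 2.227, -0.002]
ft_force: [-0.3, 0.4, 5.8]
grip_width: 0.0433
finger_force: 30.8
```

```bash
python3 -m creep '[{"linear":[0,0,20],"twist":0},{"linear":[0,0,45],"twist":0},{"linear":[-15,-20,20],"twist":0},{"linear":[-32,-46,0],"twist":0},{"linear":[-32,-46,0],"twist":0},{"linear":[-28,-42,0],"twist":0},{"linear":[-14.4,-21.4,0],"twist":0},{"linear":[0,0,0],"twist":0},{"linear":[0,0,0],"twist":0}]' && python3 -m creep '[{"linear":[0,0,-35],"twist":0},{"linear":[0,0,-28],"twist":0},{"linear":[0,0,-12],"twist":0},{"linear":[0,0,-5],"twist":0},{"linear":[0,0,0],"twist":0},{"linear":[0,0,0],"twist":0}]'
```

```text
clock: 20.55
position: [0.4175, -0.3031, 0.1073]
orientation: [2.215, -2.228, -0.001]
ft_force: [0.3, 0.8, -0.7]
grip_width: 0.0437
finger_force: 30.8
clock: 21.3
position: [0.4182, -0.3036, 0.0287]
orientation: [-2.215, 2.227, -0.002]
ft_force: [-0.5, -0.3, -1.3]
grip_width: 0.0428
finger_force: 30.9
```

Gap to the floor is about 1 mm (0.0287 against 0.0279); release, rise, and check all.

```bash
python3 -m creep '[{"linear":[0,0,-0.5],"twist":0},{"linear":[0,0,0],"twist":0}]' && python3 -m creep '[{"linear":[0,0,0],"twist":0},{"linear":[0,0,0],"twist":0},{"linear":[0,0,0],"twist":0}]' 66 && python3 -m creep '[{"linear":[0,0,30],"twist":0},{"linear":[0,0,50],"twist":0},{"linear":[0,0,50],"twist":0},{"linear":[-20,50,20],"twist":0},{"linear":[0,55,0],"twist":0},{"linear":[0,55,0],"twist":0},{"linear":[0,55,0],"twist":0},{"linear":[0,0,0],"twist":0},{"linear":[0,0,0],"twist":0}]'
python3 - <<'E'
from seg import *
import pickle
for n in("wrist","scene","top"):
    s=shot(n,n[0]+"9");pickle.dump(s,open(n[0]+"9.pkl","wb"))
a=cv2.resize(cv2.imread("pics/t9.png")[140:300,130:430],(800,427));b=cv2.imread("pics/s9.png")[145:345,150:410]
cv2.imwrite("pics/ts9.png",np.hstack([cv2.resize(a,(450,330)),cv2.resize(b,(350,330))]))
E
```

```text
clock: 21.55
position: [0.4179, -0.3037, 0.028]
orientation: [-2.215, 2.228, -0.002]
ft_force: [0.8, 0.8, 2.0]
grip_width: 0.0432
finger_force: 31.0
clock: 21.92
position: [0.4174, -0.3035, 0.0272]
orientation: [2.215, -2.228, -0.0]
ft_force: [-0.9, 0.7, 0.3]
grip_width: 0.0661
finger_force: 0.0
clock: 23.05
position: [0.3975, -0.0884, 0.1774]
orientation: [-2.216, 2.227, -0.0]
ft_force: [-0.5, 0.4, 0.6]
grip_width: 0.0659
finger_force: 0.0
```

View pics/ts9.png

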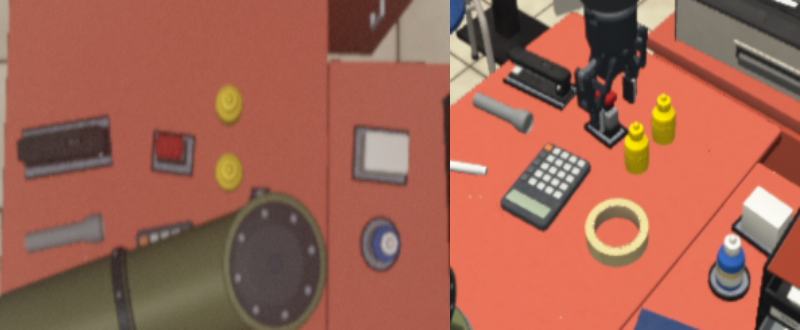

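View pics/w9.png

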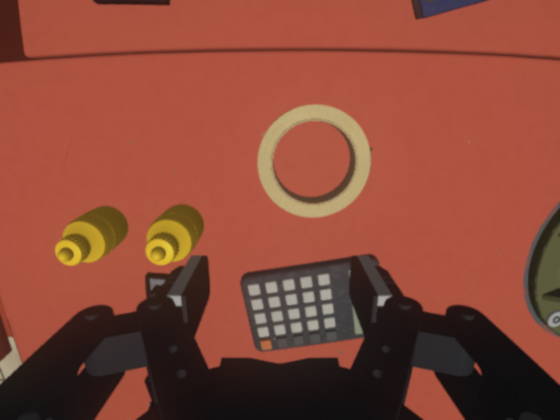

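Run:
```python
from seg import *
import pickle
s=pickle.load(open("t9.pkl","rb"))
def box(m,u0,u1,v0,v1):
    q=np.zeros_like(m);q[v0:v1,u0:u1]=m[v0:v1,u0:u1];return q
hsv=cv2.cvtColor(s["frame"],cv2.COLOR_RGB2HSV).astype(int);H,S,V=hsv[...,0],hsv[...,1],hsv[...,2]
comps(s,box((V>140)&(S<50),365,410,200,230),(.054,),40)
comps(s,box((V>140)&(S<50),370,405,245,275),(.078,),15)
comps(s,box((S>168)&((H<4)|(H>175)),228,262,200,230),(.079,),15)
comps(s,box((V<80),135,208,185,235),(.05,),200)
```

```text
[387. 214.] z 0.054 xy [ 0.5245 -0.3023] size [0.0685 0.0488] long deg 91.1
[389. 258.] z 0.078 xy [ 0.4189 -0.3022] size [0.0232 0.0239] long deg 72.6
[242. 210.] z 0.079 xy [0.5238 0.0466] size [0.0248 0.0371] long deg 84.7
[172. 210.] z 0.05 xy [0.5236 0.2208] size [0.1483 0.0372] long deg 97.4
```

```bash
python3 -c "
from station import *
print(close_job())"
```

```text
the job is handed in; nothing more can be done
None
```

The job is handed in: the stapler, carton, stamp and ink bottle each stand upright in their own tray, within about 5 mm of centre by the last overhead picture, and the torch was not touched; the robot's clock read about 23 s of the 109 s allowed.

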